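Sort sawn loom pegs with the drop-through gauge

TASK

Sort the three wooden pegs standing in the low wooden tray with the sloping peg gauge. Every peg that fits the gauge's bore must be slid down through it, so that it drops into the catch tray underneath; a peg too thick for the bore must not be forced, but goes into the grey sanding box. Leave the glue bottle, the hammer and the spool alone.

Things in the scene. Friction and masses are not known exactly. Their poses are not given: they have to be found in the camera images.
- peg_a_center (a point): centre (half-way up) of one of three round pegs of pale wood, 100 mm long, both ends tapered by 1.5 mm all round over the last 4 mm, 14 to 34 g, at first standing on end in the peg tray; z axis along the peg. A peg is either 16 mm thick (fits the gauge) or 20 mm (too thick); its name does not tell which, and there is at least one of each
- peg_b_center (a point): centre of another of the three pegs, described as peg_a_center
- peg_c_center (a point): centre of another of the three pegs, described as peg_a_center
- bore_mouth (a point): centre of the upper mouth of the gauge's bore, 163 mm above the table, in a 64 mm square steel plate on a wooden block of 100 x 90 mm. Bore 18 mm in diameter, 40 mm long, right through. z axis: along the bore, up out of the mouth, 30 degrees from vertical, leaning to the gauge's near side; y axis level. The face is square to the bore, free of obstacles for 45 mm each way
- bore_middle (a point): point on the bore's axis half-way down it, 20 mm below the mouth; same axes as bore_mouth. The bore and plate are polished and slippery: a peg that fits and is let go well inside the bore slides out below by its own weight; a thick peg's tapered foot stops within 3 mm of the mouth and, let go there, falls off
- gauge: the whole gauge, fixed to the table: plywood stand 215 x 114 mm with two upright cheeks, 125 to 205 mm high with a sloping top, that carry the block. Origin on the table below the bore's lower end; x axis level, from the near side (where the bore's mouth looks) to the far side, z up
- catch_tray (a point): middle of the felt floor of the catch tray under the gauge, 11 mm above the table; inside it is 204 mm long along the gauge's x axis (half of this lies under the block and half in the open on the far side) and 90 mm wide, with walls 45 mm above its floor; same axes as the gauge
- peg_tray: low wooden tray that holds the pegs at first, fixed, 220 x 95 mm (x, y), walls 18 mm high and 8 mm thick, floor 8 mm; origin at the centre of its underside. The pegs stand in a row along its x axis, about 66 mm apart
- sanding_box_in (a point): centre of the inner floor of the grey open plastic box for pegs to be sanded, fixed to the table; outside 170 x 130 mm (x, y) and 45 mm high, walls and floor 6 mm thick; same axes as the box
- glue: white glue bottle, 54 mm in diameter, 150 mm high, standing loose; origin at the centre of its underside. To be left alone
- hammer: hammer lying loose on the table, wooden handle, steel head. To be left alone
- spool: dark wooden thread spool, 48 mm in diameter, 70 mm high, standing loose; origin at the centre of its underside. To be left alone
There are look-alikes about, which are no part of the job. Of the things shaped like the part that bears sanding_box_in, the grey one is meant. What is shaped like the part that bears peg_b_center but yellow is not meant.

How it is judged:
By the outcome, as a careful person would: the job done as asked, in the order asked, and still so for the second after the job is handed in, with the robot touching nothing.
It also fails if it takes over 72 s, if anything falls off the work surface, if the arm or the gripper's body presses on something with over 40 N, if the wrist force passes 120 N, or if a joint passes its speed limit or range.

ROBOT

A 6-joint arm with a two-finger parallel gripper is mounted at the origin on the work surface. World frame = base frame: x ahead of the robot, y to its left, z up, the work surface at z = 0. Lengths are in m, angles in rad, forces in N, time in s.
With the tool pointing down it reaches from about 0.35 to 0.975 m from the base axis. Payload 4.9 kg.
Tool frame: the origin (TCP) lies between the finger pads; the fingertips stand 19 mm ahead of it and the grasp point (between the pads) is the TCP; z points along the fingers, y is the line along which they close (so a half turn about z gives the same grasp; the last joint's range is limited). The gripper opens to 85 mm and grips with 20 to 120 N. Pads are 22 mm wide; open, the fingers measure 114 mm over their backs; the gripper's body (76 mm by 85 mm) begins 54 mm behind the grasp point. The pads swing forward as they close: fully open they stand 13 mm farther back than shut.
Start: joints at [1.089, 0.053, 1.613, -0, 1.476, -0.119], TCP at [0.222, 0.584, 0.25] pointing down, gripper open.
Joint ranges: [-3.01, 3.01], [-1.01, 2.22], [0.06, 2.58], [-1.02, 4.17], [0.09, 2.62], [-3.14, 3.14]. Speed limits (rad/s): [2.57, 2.57, 3.14, 3.14, 3.14, 3.14].

INTERFACE

Orientations are given as a rotation vector (axis times angle).
In Python, from station import ctrl gives the robot as it stands. The module is installed in compiled form; this text tells all that it offers.
- The arm moves only by the tool servo_tool, never from a script. Its argument "increments" is a list that holds one entry, the list of rows, each a list of 5 numbers: the finger opening in cm, from 0 to 8.54, then the shift along the tool's x, y, z in cm, then the turn about the tool's z in degrees. A call has 1 to 5 rows; each row is the pose to reach, as a shift and turn from the pose commanded when the call began, along the tool's axes at that moment; what a row does not reach only later rows make up. A row lasts 1/10 s, in which the tool goes at most 50 mm and 8.59 degrees, less where a joint would pass 70% of its speed; a pose out of reach is approached as far as the arm can. A call with a gripper value outside its range is refused whole. The fingers move at their own pace and stop on an object; "newtons" is the grip in N (left out, the last holds). Time passes only in rows, so rows that repeat a pose let the fingers close. It gives the time, the measured TCP pose, the force, the opening and the grip force at its end, in the units of the state.
- ctrl.get_obs(): the state, without advancing time (a new reading comes with each control period).
- ctrl.get_image(name): name is "side" or "top"; returns a dict with "img" (384x512x3 uint8, red, green, blue), "fx", "fy", "cx", "cy" (pixels), "k1" (the pictures are not rectified: a ray, as slopes to the right and down, at radius r is drawn at 1 + k1 r^2 times it, then the intrinsics apply), "rvec" (rotation vector, rad) and "tvec" (3), from world to camera coordinates, as OpenCV has them. Camera axes: x right, y down, z forward; pixel columns grow to the right and rows downward; lengths in m; the calibration is good to about 2 mm. A picture is of the moment at which its call begins. There is no depth.
- ctrl.finish_job(): hands the job in; it is judged then, once.
The state is a dict: "t": time; "q": joint angles; "dq": joint speeds; "effort": joint torques, N m; "tool_pos": TCP position; "tool_rot": TCP orientation; "contact_force": force on the tool from outside, world axes, zero at the start; "wrist_torque": the same for the moment, N m; "opening": finger opening in m; "grip_force": force on a finger pad.
Only numpy, scipy, OpenCV 4.12 (cv2) and the standard library are available. Lean on these libraries where they do the work, as an engineer would, in place of code of your own. Each camera call takes 0.05 s, during which the arm holds its last target. There are 200 camera calls.

## Working session

There is one attempt and no reset: what is moved stays moved. The work goes in short steps, Python scripts to look and compute and a tool call to move; the robot and the scene stay as the last step left them, time stands still between calls to the robot, and variables do not carry over. Pictures are saved under pics/ and viewed, at most 13 in all, crops included, and the job is handed in when it is done.

Besides the shell and the picture viewer there is one more tool, called after "Call:" as name(argument=value, ...), one argument or row to a line, values as JSON. servo_tool: Moves the arm, as the interface text tells. Its arguments: {"type":"object","properties":{"increments":{"type":"array"},"newtons":{"type":"number"}},"required":["increments"]}

```bash
mkdir -p pics; cat > h.py <<'E'
import numpy as np, cv2
from station import ctrl
from scipy.spatial.transform import Rotation as R
def grab(name):
    d=ctrl.get_image(name); return d
def ray(d,u,v):
    xd=np.array([(u-d["cx"])/d["fx"],(v-d["cy"])/d["fy"]]); x=xd.copy()
    for _ in range(30): x=xd/(1+d["k1"]*(x@x))
    M=R.from_rotvec(np.ravel(d["rvec"])).as_matrix(); t=np.ravel(d["tvec"])
    return -M.T@t, M.T@np.array([x[0],x[1],1.])
def onz(d,u,v,z):
    c,r=ray(d,u,v); return c+r*(z-c[2])/r[2]
def tri(d1,p1,d2,p2):
    c1,r1=ray(d1,*p1); c2,r2=ray(d2,*p2)
    s=np.linalg.lstsq(np.c_[r1,-r2],c2-c1,rcond=None)[0]
    a,b=c1+s[0]*r1,c2+s[1]*r2; return (a+b)/2,np.linalg.norm(a-b)
def proj(d,P):
    M=R.from_rotvec(np.ravel(d["rvec"])).as_matrix(); p=M@np.array(P)+np.ravel(d["tvec"])
    x=p[:2]/p[2]; x=x*(1+d["k1"]*(x@x)); return np.array([d["fx"]*x[0]+d["cx"],d["fy"]*x[1]+d["cy"]])
def save(d,f,crop=None,s=1.5):
    im=d["img"][:,:,::-1]
    if crop: im=im[crop[1]:crop[3],crop[0]:crop[2]]
    cv2.imwrite("pics/"+f,cv2.resize(im,None,fx=s,fy=s,interpolation=cv2.INTER_CUBIC))
E
python3 - <<'E'
from h import *
import pickle
for n in("side","top"):
    d=grab(n); save(d,n+"0.png"); pickle.dump(d,open(n+".pkl","wb"))
    print(n,ray(d,256,192),d["fx"])
o=ctrl.get_obs(); print(o["t"],o["tool_pos"],R.from_rotvec(o["tool_rot"]).as_matrix().round(3))
E
```

```text
side (array([0.32118503, 0.91010339, 0.79808064]), array([ 0.14355129, -0.80731929, -0.57243129])) 403.1885137956231
top (array([ 0.36676963, -0.00817488,  1.40681522]), array([ 0.11698994,  0.00384744, -0.9931317 ])) 454.92377005006523
0.1 [0.22155592 0.58385051 0.24917748] [[-0.935  0.355 -0.001]
 [ 0.355  0.935 -0.002]
 [ 0.    -0.002 -1.   ]]
```

View pics/side0.png

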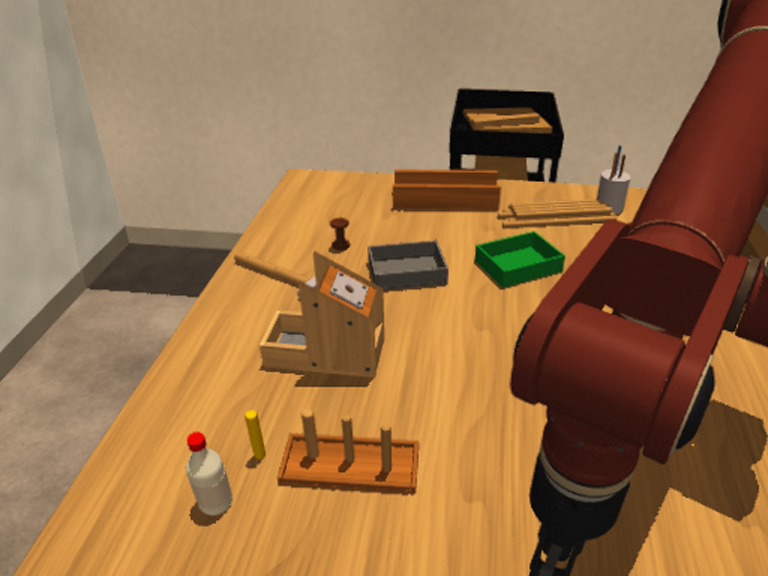

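View pics/top0.png

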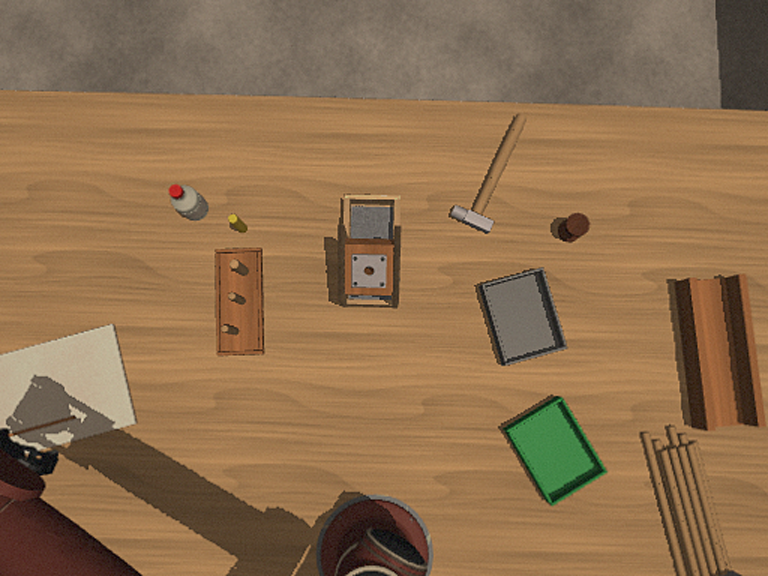

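The side view shows three pale pegs in the tray at about (310,435), (348,440) and (386,450), with the gauge plate at (350,287) and the grey box at (408,265). In the top view the peg tops are at about (236,264), (233,296) and (227,328), the plate at (369,271) and the grey box at (521,317). The tool can't tilt, so I'll pivot each peg in the pads against the tray's end wall.

```bash
python3 - <<'E'
from h import *
import pickle
T=pickle.load(open("top.pkl","rb"));S=pickle.load(open("side.pkl","rb"))
def comp(d,mask,box,mina=30):
    m=np.zeros(mask.shape,np.uint8); x0,y0,x1,y1=box; m[y0:y1,x0:x1]=mask[y0:y1,x0:x1]
    cs,_=cv2.findContours(m,cv2.RETR_EXTERNAL,cv2.CHAIN_APPROX_NONE)
    return max(cs,key=cv2.contourArea)
def hs(d): return cv2.cvtColor(d["img"],cv2.COLOR_RGB2HSV).astype(int)
t=hs(T);s=hs(S)
# plate: low saturation bright
def plate(d,h,box):
    c=comp(d,((h[...,1]<60)&(h[...,2]>130)).astype(np.uint8),box); r=cv2.minAreaRect(c); return r
pt=plate(T,t,(225,160,275,205)); ps=plate(S,s,(210,170,250,210))
print("plate",pt,ps,tri(T,pt[0],S,ps[0]),onz(T,*pt[0],.163))
c=cv2.boxPoints(pt); print("plate corners",[onz(T,*p,.163)[:2].round(4) for p in c])
# bore hole: dark
for d,h,box in((T,t,(240,172,252,190)),(S,s,(225,185,241,200))):
    x0,y0,x1,y1=box; v=h[y0:y1,x0:x1,2]; ys,xs=np.nonzero(v<110); print("hole",xs.mean()+x0+0.,ys.mean()+y0,len(xs))
# grey box
cb=comp(T,((t[...,1]<60)).astype(np.uint8),(310,170,385,250)); r=cv2.minAreaRect(cb);print("box",r,[onz(T,*p,.045)[:2].round(3) for p in cv2.boxPoints(r)],onz(T,*r[0],.045))
# tray
m=((t[...,0]<11)&(t[...,1]>140)).astype(np.uint8)
cb=comp(T,m,(135,155,185,245)); r=cv2.minAreaRect(cb);print("tray",r,[onz(T,*p,.018)[:2].round(4) for p in cv2.boxPoints(r)])
# side tray corner check
for u,v in((236,264),(233,296),(227,328)): print(onz(T,u/1.5,v/1.5,.108).round(4))
a=T["img"][160:245,135:185]; b=S["img"][260:340,175:290]
A=cv2.resize(a,None,fx=7,fy=7,interpolation=0); B=cv2.resize(b,(115*4,80*4),interpolation=0)
P=np.zeros((600,800,3),np.uint8); P[:595,:350]=A[:595]; P[:320,350:800]=B[:,:450]
C=cv2.resize(T["img"][160:205,225:270],None,fx=6,fy=6,interpolation=0);P[325:595,350:620]=C
cv2.imwrite("pics/c1.png",P[:,:,::-1])
E
```

```text
plate ((246.0, 180.5), (21.0, 22.0), 90.0) ((232.6000213623047, 192.8000030517578), (23.255107879638672, 13.416407585144043), 26.56505012512207) (array([0.54431424, 0.02519837, 0.16193485]), np.float64(0.000519843216764998)) [0.54442196 0.02520804 0.163     ]
plate corners [array([0.5729, 0.0566]), array([ 0.5747, -0.0043]), array([ 0.5161, -0.006 ]), array([0.5143, 0.0545])]
hole 245.71428571428572 180.10714285714286 28
hole 230.31578947368422 194.5263157894737 19
box ((348.2001037597656, 210.73110961914062), (56.55404281616211, 45.19626998901367), 73.88658142089844) [array([ 0.539, -0.192]), array([ 0.582, -0.322]), array([ 0.419, -0.37 ]), array([ 0.378, -0.241])] [ 0.47894258 -0.281115    0.045     ]
tray ((175.0, 225.0), (2.0, 0.0), -90.0) [array([0.4185, 0.2411]), array([0.4185, 0.2411]), array([0.4246, 0.2414]), array([0.4246, 0.2414])]
[0.5578 0.2834 0.108 ]
[0.4956 0.2858 0.108 ]
[0.434  0.2938 0.108 ]
```

View pics/c1.png

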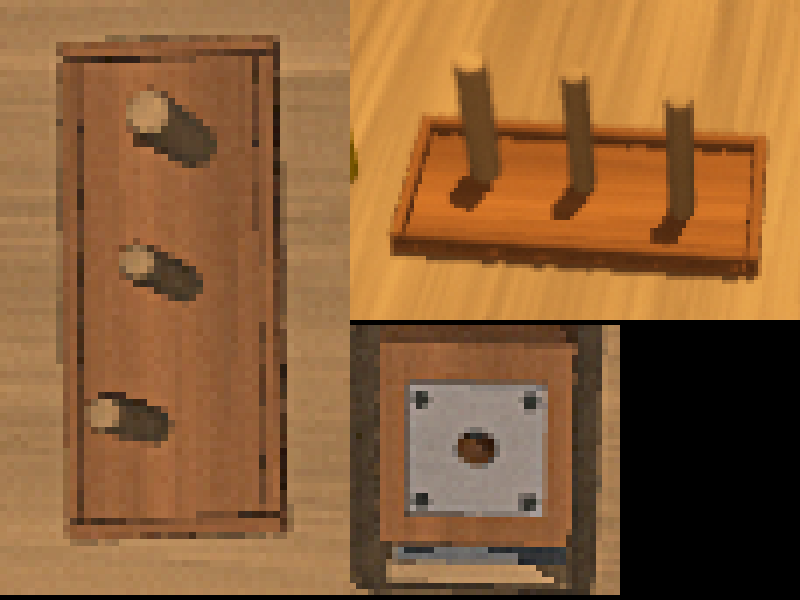

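```bash
cat >> h.py <<'E'
def go(P,yaw_y=92.):
    "shift (cm, tool axes) and turn (deg) to bring TCP to P with tool y at heading yaw_y"
    o=ctrl.get_obs(); M=R.from_rotvec(o["tool_rot"]).as_matrix()
    d=M.T@(np.array(P)-o["tool_pos"])*100; h=np.degrees(np.arctan2(M[1,1],M[0,1]))
    return d.round(2), round(h-yaw_y,2)
E
python3 - <<'E'
from h import *
import pickle
T=pickle.load(open("top.pkl","rb"));S=pickle.load(open("side.pkl","rb"))
for u,v in((149.4,218.5),(154.1,196.9),(155.6,175.4)): print("top",onz(T,u,v,.108).round(4))
# side view tops
for X,Y in((470,62),(574,76),(679,103)): 
    u=175+(X-350)/4-.5;v=260+Y/4-.5; print("side",onz(S,u,v,.108).round(4))
print("mouth",onz(T,245.7,180.4,.163))
for X in(85,270): print("inner wall",onz(T,135+X/7-.5,160+520/7-.5,.018).round(4),"outer",onz(T,135+X/7-.5,160+538/7-.5,.018).round(4))
for Y in(60,520): print("long wall L,R",onz(T,135+80/7-.5,160+Y/7-.5,.018).round(4))
print(go([.433,.294,.249]))
E
```

```text
top [0.4343 0.2994 0.108 ]
top [0.4968 0.2894 0.108 ]
top [0.5594 0.2886 0.108 ]
side [0.559  0.2862 0.108 ]
side [0.4965 0.288  0.108 ]
side [0.4334 0.2996 0.108 ]
mouth [0.5446759  0.02604531 0.163     ]
inner wall [0.3922 0.3265 0.018 ] outer [0.3844 0.3261 0.018 ]
inner wall [0.3947 0.2458 0.018 ] outer [0.3869 0.2454 0.018 ]
long wall L,R [0.5948 0.3405 0.018 ]
long wall L,R [0.3921 0.3287 0.018 ]
(array([-30.05, -19.59,   0.05]), np.float64(-22.79))
```

Call:
servo_tool(
  increments=[
    [[8.5, -30, -19.05, 0, -22.8], [8.5, -30, -19.05, 0, -22.8], [8.5, -30, -19.05, 0, -22.8], [8.5, -30, -19.05, 0, -22.8], [8.5, -30, -19.05, 0, -22.8]],
  ],
  newtons=25,
)

```text
t: 0.6
tool_pos: [0.37, 0.3852, 0.2499]
tool_rot: [0.056, -3.141, 0.001]
contact_force: [1.5, 0.6, -0.4]
opening: 0.0848
grip_force: 0.0
```

```bash
python3 - <<'E'
from h import *
print(ctrl.get_obs()["tool_pos"],go([.434,.2995,.249]))
E
```

```text
[0.37000005 0.38520316 0.2498509 ] (array([-6.09, -8.79,  0.09]), np.float64(0.05))
```

Call:
servo_tool(
  increments=[
    [[8.5, -6, -8.8, 0, 0], [8.5, -6, -8.8, 0, 0], [8.5, -6, -8.8, 5, 0], [8.5, -6, -8.8, 9, 0], [8.5, -6, -8.8, 9, 0]],
  ],
)

```text
t: 1.1
tool_pos: [0.4285, 0.2983, 0.153]
tool_rot: [0.053, -3.129, 0.009]
contact_force: [-0.2, -0.9, -0.0]
opening: 0.0853
grip_force: 0.0
```

```bash
python3 - <<'E'
from h import *
print(ctrl.get_obs()["tool_pos"],go([.434,.2995,.080]))
E
```

```text
[0.42851433 0.29834516 0.1530463 ] (array([-0.64,  0.14,  7.3 ]), np.float64(-0.07))
```

Call:
servo_tool(
  increments=[
    [[8.5, -0.5, 0.1, 4, 0], [8.5, -0.5, 0.1, 7.2, 0], [8.5, -0.5, 0.1, 7.2, 0], [8.5, -0.5, 0.1, 7.2, 0]],
  ],
)

```text
t: 1.5
tool_pos: [0.4379, 0.303, 0.0899]
tool_rot: [-0.056, 3.14, 0.001]
contact_force: [0.1, 0.4, 0.2]
opening: 0.0851
grip_force: 0.0
```

```bash
python3 - <<'E'
from h import *
print(ctrl.get_obs()["tool_pos"],go([.434,.2995,.080]))
E
```

```text
[0.43789957 0.30298994 0.08985935] (array([ 0.4 , -0.34,  0.99]), np.float64(0.06))
```

Call:
servo_tool(
  increments=[
    [[8.5, 0.4, -0.35, 1, 0], [2.5, 0.4, -0.35, 1, 0], [1, 0.4, -0.35, 1, 0], [1, 0.4, -0.35, 1, 0], [1, 0.4, -0.35, 1, 0]],
  ],
  newtons=25,
)

```text
t: 2.0
tool_pos: [0.434, 0.2989, 0.079]
tool_rot: [-0.055, 3.14, 0.001]
contact_force: [-0.1, -0.6, 0.2]
opening: 0.028
grip_force: 0.0
```

Call:
servo_tool(
  increments=[
    [[1, 0, 0, 0, 0], [1, 0, 0, 0, 0], [1, 0, 0, 0, 0]],
  ],
)

```text
t: 2.3
tool_pos: [0.4339, 0.2988, 0.0787]
tool_rot: [-0.055, 3.141, 0.0]
contact_force: [0.1, -0.1, 1.6]
opening: 0.0154
grip_force: 26.5
```

```bash
python3 - <<'E'
from h import *
o=ctrl.get_obs();print(o["tool_pos"],o["opening"],go([.420,.299,.083]))
E
```

```text
[0.43389382 0.29880589 0.07867978] 0.01541741146446186 (array([ 1.39,  0.07, -0.43]), np.float64(0.01))
```

Call:
servo_tool(
  increments=[
    [[1, 0.8, 0, -0.4, 0], [1, 2, 0, -0.4, 0], [1, 2.9, 0, -0.4, 0], [1, 3.5, 0, -0.4, 0], [1, 4.0, 0, -0.3, 0]],
  ],
  newtons=20,
)

```text
t: 2.8
tool_pos: [0.3944, 0.2974, 0.0822]
tool_rot: [-0.056, 3.137, 0.0]
contact_force: [6.0, -1.4, 2.8]
opening: 0.0156
grip_force: 26.8
```

Call:
servo_tool(
  increments=[
    [[1, 0.5, 0, 0.1, 0], [1, 1.0, 0, 0.2, 0], [1, 1.6, 0, 0.4, 0], [1, 2.2, 0, 0.6, 0], [1, 2.4, 0, 0.7, 0]],
  ],
)

```text
t: 3.3
tool_pos: [0.3687, 0.2965, 0.074]
tool_rot: [0.056, -3.14, -0.0]
contact_force: [2.7, 0.3, 3.9]
opening: 0.0155
grip_force: 26.0
```

```bash
python3 - <<'E'
from h import *
o=ctrl.get_obs();print(o["tool_pos"],o["opening"],o["contact_force"],go([.370,.297,.0735]))
s=grab("side");t=grab("top")
A=cv2.resize(s["img"][230:360,175:325],None,fx=4,fy=4,interpolation=2); cv2.imwrite("pics/tilt.png",A[:,:,::-1])
E
```

```text
[0.36868275 0.29648277 0.07396882] 0.015511546935086702 [2.70635697 0.33137955 3.8711766 ] (array([-0.13,  0.05,  0.05]), np.float64(0.03))
```

View pics/tilt.png

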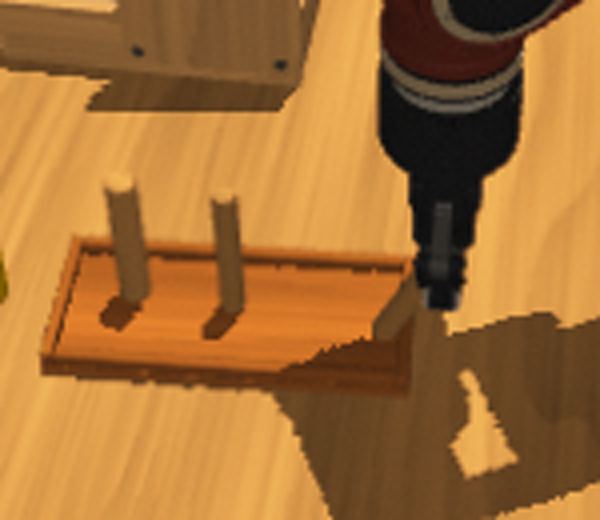

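The peg now leans about 30° against the end wall, with its foot near (390,325) and the fingers near (440,290). Next I lift it and carry it to the gauge.

Call:
servo_tool(
  increments=[
    [[1, 0, 0, -5, 0], [1, 0, 0, -10, 0], [1, 0, 0, -15, 0], [1, 0, -2, -19, 0], [1, -1, -6, -21.6, 0]],
  ],
)

```text
t: 3.9
tool_pos: [0.3804, 0.2376, 0.2923]
tool_rot: [0.062, -3.139, -0.002]
contact_force: [1.6, -0.4, 0.4]
opening: 0.0153
grip_force: 25.2
```

Call:
servo_tool(
  increments=[
    [[1, -3, -4.5, 0, 0], [1, -5, -9, 0, 0], [1, -7, -13, 0, 0], [1, -8, -17, 0, 0], [1, -9, -20, 0, 0]],
  ],
)

```text
t: 4.4
tool_pos: [0.4774, 0.0382, 0.2879]
tool_rot: [0.053, -3.134, -0.002]
contact_force: [-0.0, 0.4, -0.1]
opening: 0.0153
grip_force: 25.2
```

```bash
cat >> h.py <<'E'
def meas():
    "peg tilt/foot: save a joint crop from both views"
    s=grab("side");t=grab("top"); return s,t
E
python3 - <<'E'
from h import *
o=ctrl.get_obs();print(o["tool_pos"],o["opening"],go([.495,.026,.255]))
E
```

```text
[0.47744873 0.03823015 0.28789792] 0.015260735207180395 (array([-1.74, -1.29,  3.28]), np.float64(-0.08))
```

Call:
servo_tool(
  increments=[
    [[1, -1, -0.8, 1, 0], [1, -1.3, -0.8, 3, 0], [1, -1.3, -0.8, 3.8, 0], [1, -1.3, -0.8, 3.8, 0], [1, -1.3, -0.8, 3.8, 0]],
  ],
)

```text
t: 4.9
tool_pos: [0.4915, 0.0335, 0.2519]
tool_rot: [0.057, -3.139, -0.001]
contact_force: [1.0, -0.7, -0.3]
opening: 0.0155
grip_force: 25.2
```

```bash
python3 - <<'E'
from h import *
o=ctrl.get_obs();print(o["tool_pos"],o["opening"],go([.4947,.026,.2496]))
s=grab("side");t=grab("top")
A=cv2.resize(s["img"][120:220,180:280],None,fx=4,fy=4,interpolation=2);B=cv2.resize(t["img"][135:235,196:296],None,fx=4,fy=4,interpolation=2); cv2.imwrite("pics/bore1.png",np.hstack([A,B])[:,:,::-1])
import pickle; pickle.dump((s,t,o),open("b1.pkl","wb"))
E
```

```text
[0.49146857 0.03345662 0.25186894] 0.015510219436451459 (array([-0.3 , -0.76,  0.23]), np.float64(0.09))
```

View pics/bore1.png

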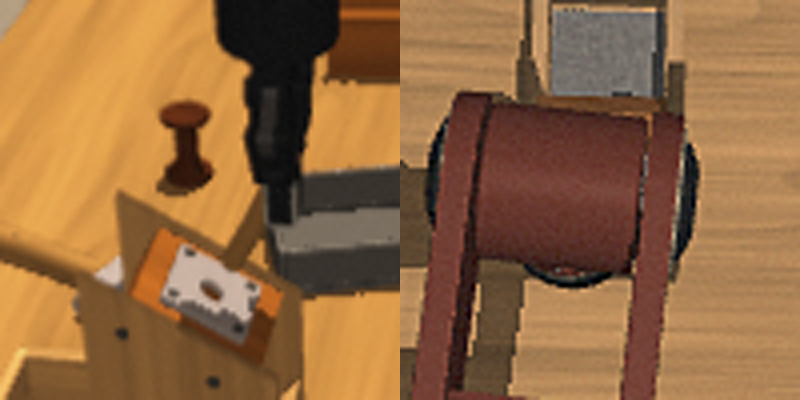

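The side view shows the peg leaning toward the bore: foot at crop (232,258), hole at (211,288). The arm blocks the top view, so I'll check by projection.

```bash
python3 - <<'E'
from h import *
import pickle
s,t,o=pickle.load(open("b1.pkl","rb")); p=o["tool_pos"]
cr=lambda P:((proj(s,P)-[180,120]+.5)*4).round(1)
print("mouth",cr([.5447,.026,.163]), "tcp",cr(p))
for a in(24,27,30,33,36):
    k=np.radians(a); d=np.array([np.sin(k),np.sin(k)*.035,-np.cos(k)])
    print(a,[cr(p+d*l) for l in(.030,.0707)])
g=s["img"][120:220,180:280].astype(int); h=cv2.cvtColor(s["img"],cv2.COLOR_RGB2HSV)[120:220,180:280].astype(int)
for r in range(48,68): print(r*4+2,' '.join('%d/%d/%d'%tuple(h[r,c]) for c in range(52,70)))
E
```

```text
mouth [211.2 292.5] tcp [281.7 193. ]
24 [array([264.5, 227.6]), array([242.1, 272.9])]
27 [array([262.4, 226.6]), array([237.1, 270.6])]
30 [array([260.2, 225.6]), array([232.2, 268.2])]
33 [array([258.2, 224.4]), array([227.5, 265.6])]
36 [array([256.2, 223.2]), array([222.8, 262.7])]
194 16/172/213 16/170/213 16/169/219 17/170/221 16/168/219 16/168/215 16/172/214 16/168/222 17/170/219 16/171/212 17/172/215 16/172/203 15/173/115 15/142/97 19/65/75 15/17/30 150/14/18 0/26/20
198 16/172/212 16/170/215 17/169/220 16/168/221 17/171/216 16/166/213 17/171/216 17/168/222 17/170/218 16/172/213 16/170/219 15/172/154 15/176/100 15/149/101 16/70/77 10/27/28 60/16/16 165/28/18
202 16/172/211 16/168/219 16/168/219 17/172/218 16/169/216 16/171/212 17/170/220 17/168/221 17/169/214 16/171/215 16/172/202 15/174/116 15/172/98 16/149/99 16/70/77 23/36/28 105/27/19 75/26/20
206 16/170/213 16/168/218 16/171/219 16/168/218 16/170/216 16/168/217 17/171/222 17/169/219 16/171/210 16/169/216 15/175/153 14/169/101 15/172/101 15/143/102 16/62/90 10/24/32 90/14/18 30/18/14
210 16/169/216 16/169/220 16/170/219 
[... 2337 characters left out ...]
 15/177/98 15/171/100 15/168/94 15/176/106 16/174/185 16/170/201 16/171/201 16/172/203 15/175/108 15/165/85 15/74/48 17/52/44
262 12/57/201 11/70/200 12/94/187 14/136/139 15/165/102 15/169/98 15/170/99 15/170/99 16/170/90 15/167/104 15/171/136 15/169/167 16/171/201 16/173/205 15/173/109 15/171/91 18/85/45 18/61/42
266 12/47/200 12/48/200 12/59/202 13/74/172 14/141/107 15/177/98 15/172/98 15/172/95 15/167/90 15/159/112 15/160/110 14/162/121 15/171/151 15/168/188 16/170/188 15/170/108 16/130/63 12/57/45
270 11/47/199 12/48/201 12/50/203 12/52/200 14/73/167 15/123/122 15/136/116 14/186/129 14/186/145 15/167/124 15/162/118 15/165/110 14/162/115 15/163/130 16/166/157 15/172/104 16/136/73 14/71/47
```

```bash
cat >> h.py <<'E'
def ony(d,X,Y,y,o=(180,120)):
    "crop px (4x) to point on plane y"
    c,r=ray(d,X/4+o[0]-.5,Y/4+o[1]-.5); return c+r*(y-c[1])/r[1]
E
python3 - <<'E'
from h import *
import pickle
s,t,o=pickle.load(open("b1.pkl","rb")); p=o["tool_pos"]
a=ony(s,267.5,200,.0335);b=ony(s,250.5,232,.0335);f=ony(s,229.5,265,.0335)
print(p,a,b,f,np.degrees(np.arctan2(f[0]-a[0],a[2]-f[2])))
# hole pixel by dark centroid in side view
h=cv2.cvtColor(s["img"],cv2.COLOR_RGB2HSV)[120:220,180:280].astype(int)
m=(h[66:80,46:60,2]<150); ys,xs=np.nonzero(m); print("hole crop",(xs.mean()+46.5)*4,(ys.mean()+66.5)*4,m.sum())
for r in range(68,78): print(r*4+2,' '.join('%d'%h[r,c,2] for c in range(46,60)))
for X,Y in((211,290),): print(ony(s,X,Y,.026))
print(onz(s,211/4+180-.5,290/4+120-.5,.163))
E
```

```text
[0.49146857 0.03345662 0.25186894] [0.50100297 0.0335     0.24578667] [0.51333167 0.0335     0.21996659] [0.52885472 0.0335     0.19226749] 27.49277773777134
hole crop 210.05633802816902 301.943661971831 71
274 203 203 204 202 200 200 199 201 203 204 199 189 187 190
278 203 204 203 203 200 181 187 198 204 204 203 202 203 205
282 204 204 203 202 141 127 134 162 192 202 202 200 203 205
286 204 204 204 200 106 95 100 118 156 195 201 200 203 205
290 204 203 202 201 141 94 92 98 114 161 196 202 203 204
294 203 203 202 200 188 122 93 90 95 125 194 202 203 206
298 202 205 201 198 197 186 143 98 94 151 195 200 204 204
302 132 131 131 191 196 198 191 181 164 187 198 201 203 202
306 95 93 92 123 129 193 199 201 194 197 199 199 202 200
310 100 97 91 90 91 124 132 194 195 138 129 195 201 199
[0.54468829 0.026      0.16510989]
[0.54543329 0.02305301 0.163     ]
```

Call:
servo_tool(
  increments=[
    [[1, -0.6, -0.7, 1, 0], [1, -1.2, -0.7, 2.2, 0], [1, -1.2, -0.7, 2.2, 0], [1, -1.2, -0.7, 2.2, 0]],
  ],
)

```text
t: 5.4
tool_pos: [0.5039, 0.026, 0.2293]
tool_rot: [0.055, -3.139, -0.0]
contact_force: [-0.4, 0.2, -1.4]
opening: 0.0155
grip_force: 25.2
```

```bash
python3 - <<'E'
from h import *
o=ctrl.get_obs();print(o["tool_pos"],o["contact_force"],go([.5053,.026,.2261]))
E
```

```text
[0.50392116 0.02599142 0.22929417] [-0.38076951  0.22791276 -1.42079592] (array([-0.14, -0.  ,  0.32]), np.float64(0.0))
```

Aligned. Now I insert slowly, watching the force.

Call:
servo_tool(
  increments=[
    [[1, -0.15, 0, 0.3, 0], [1, -0.35, 0, 0.65, 0], [1, -0.55, 0, 1.0, 0], [1, -0.7, 0, 1.3, 0]],
  ],
)

```text
t: 5.8
tool_pos: [0.5112, 0.0253, 0.2176]
tool_rot: [0.055, -3.14, 0.004]
contact_force: [-2.6, -4.5, 0.6]
opening: 0.0151
grip_force: 25.6
```

```bash
python3 - <<'E'
from h import *
o=ctrl.get_obs();print(o["tool_pos"],o["contact_force"],go([.5242,.026,.188]))
E
```

```text
[0.51115414 0.02529338 0.21763484] [-2.57498986 -4.54420898  0.55203263] (array([-1.31,  0.03,  2.96]), np.float64(-0.01))
```

Call:
servo_tool(
  increments=[
    [[1, -0.25, -0.1, 0.5, 0], [1, -0.5, -0.15, 1.0, 0], [1, -0.7, -0.15, 1.5, 0], [1, -0.9, -0.15, 1.9, 0]],
  ],
)

```text
t: 6.2
tool_pos: [0.5206, 0.0248, 0.1978]
tool_rot: [-0.055, 3.141, -0.001]
contact_force: [-0.8, -3.9, 1.1]
opening: 0.0148
grip_force: 25.4
```

```bash
python3 - <<'E'
from h import *
o=ctrl.get_obs();print(o["tool_pos"],o["contact_force"],go([.5242,.025,.188]))
E
```

```text
[0.52056656 0.02482009 0.19779255] [-0.84326209 -3.93570534  1.11097988] (array([-0.36,  0.01,  0.98]), np.float64(0.0))
```

Call:
servo_tool(
  increments=[
    [[1, -0.25, -0.1, 0.5, 0], [1, -0.4, -0.1, 0.8, 0], [3, -0.4, -0.1, 0.8, 0], [5, -0.4, -0.1, 0.8, 0], [5, -0.4, -0.1, 0.8, 0]],
  ],
)

```text
t: 6.7
tool_pos: [0.5244, 0.0245, 0.1905]
tool_rot: [-0.056, 3.141, 0.001]
contact_force: [0.5, -0.7, 0.5]
opening: 0.0499
grip_force: 0.0
```

Call:
servo_tool(
  increments=[
    [[5, 0, 0, 0, 0], [5, 0, 0, 0, 0]],
  ],
)

```text
t: 6.9
tool_pos: [0.5244, 0.0243, 0.1905]
tool_rot: [-0.055, 3.141, 0.0]
contact_force: [0.8, 0.6, 0.3]
opening: 0.0502
grip_force: 0.0
```

```bash
python3 - <<'E'
from h import *
o=ctrl.get_obs();print(o["tool_pos"],o["contact_force"],o["opening"])
s=grab("side")
A=cv2.resize(s["img"][140:260,160:280],None,fx=4,fy=4,interpolation=2); cv2.imwrite("pics/bore2.png",A[:,:,::-1])
E
```

```text
[0.5243654  0.02432727 0.19052094] [0.75522839 0.64434927 0.26176398] 0.05021592838210725
```

View pics/bore2.png

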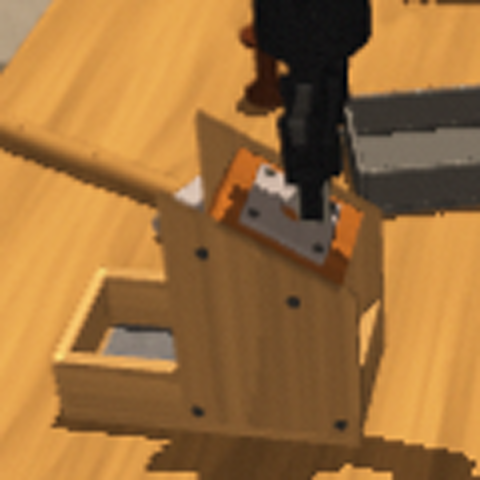

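The peg no longer shows above the plate, so it has dropped through the bore. On to the middle peg.

Call:
servo_tool(
  increments=[
    [[6, 0.5, 0, -4, 0], [6, 1, 1, -8, 0], [6, 1.8, 6, -8, 0], [6, 1.8, 11, -8, 0], [6, 1.8, 16, -8, 0]],
  ],
)

```text
t: 7.45
tool_pos: [0.5006, 0.1843, 0.2713]
tool_rot: [-0.053, 3.139, 0.001]
contact_force: [0.5, -0.0, -0.6]
opening: 0.0599
grip_force: 0.0
```

Call:
servo_tool(
  increments=[
    [[6, 0, 4.5, 0, 0], [6, 0, 9, 2, 0], [6, 0, 10.3, 7, 0], [6, 0, 10.3, 11, 0], [6, 0, 10.3, 11, 0]],
  ],
)

```text
t: 7.95
tool_pos: [0.4925, 0.2846, 0.1528]
tool_rot: [0.057, -3.128, 0.008]
contact_force: [-0.6, -0.5, -0.8]
opening: 0.0598
grip_force: 0.0
```

Call:
servo_tool(
  increments=[
    [[6, 0, 0, 0, 0]],
  ],
)

```text
t: 8.05
tool_pos: [0.4969, 0.2856, 0.1603]
tool_rot: [0.055, -3.14, 0.001]
contact_force: [0.1, 0.2, 0.1]
opening: 0.0602
grip_force: 0.0
```

```bash
python3 - <<'E'
from h import *
o=ctrl.get_obs();print(o["tool_pos"],go([.4967,.2885,.080]))
E
```

```text
[0.49689429 0.28558141 0.16034113] (array([-0.  ,  0.3 ,  8.03]), np.float64(0.01))
```

Call:
servo_tool(
  increments=[
    [[6, 0, 0.3, 4, 0], [6, 0, 0.3, 7.9, 0], [6, 0, 0.3, 7.9, 0], [2, 0, 0.3, 7.9, 0], [1, 0, 0.3, 7.9, 0]],
  ],
)

```text
t: 8.55
tool_pos: [0.4997, 0.2896, 0.0856]
tool_rot: [-0.054, 3.135, 0.004]
contact_force: [0.1, 0.6, 0.7]
opening: 0.0319
grip_force: 0.0
```

Call:
servo_tool(
  increments=[
    [[1, 0, 0, 0, 0], [1, 0, 0, 0, 0], [1, 0, 0, 0, 0], [1, 0, 0, 0, 0]],
  ],
  newtons=25,
)

```text
t: 8.95
tool_pos: [0.4991, 0.2896, 0.0847]
tool_rot: [-0.055, 3.136, 0.003]
contact_force: [0.6, -0.6, 6.7]
opening: 0.0152
grip_force: 26.3
```

```bash
python3 - <<'E'
from h import *
o=ctrl.get_obs();print(o["tool_pos"],o["opening"],o["grip_force"],go([.369,.284,.083]))
E
```

```text
[0.49912479 0.28956284 0.08467396] 0.015150200317770281 26.324751377105713 (array([13.02, -0.1 ,  0.1 ]), np.float64(0.02))
```

Call:
servo_tool(
  increments=[
    [[1, 0, 0, -0.9, 0], [1, 2, 0, -0.9, 0], [1, 5, 0, -0.9, 0], [1, 7.5, 0, -0.9, 0], [1, 8.7, 0, -0.9, 0]],
  ],
  newtons=20,
)

```text
t: 9.45
tool_pos: [0.4083, 0.2856, 0.0904]
tool_rot: [0.056, -3.14, 0.0]
contact_force: [0.2, -0.6, -0.9]
opening: 0.015
grip_force: 25.8
```

Call:
servo_tool(
  increments=[
    [[1, 0.4, 0, 0, 0], [1, 0.9, 0, 0, 0], [1, 1.4, 0, 0.1, 0], [1, 1.9, 0, 0.2, 0], [1, 2.4, 0, 0.3, 0]],
  ],
)

```text
t: 9.95
tool_pos: [0.3886, 0.2856, 0.0898]
tool_rot: [-0.054, 3.135, 0.002]
contact_force: [2.8, -1.5, 6.8]
opening: 0.0154
grip_force: 26.5
```

```bash
python3 - <<'E'
from h import *
o=ctrl.get_obs();print(o["tool_pos"],o["opening"],o["contact_force"],go([.365,.284,.080]))
E
```

```text
[0.38863416 0.28557367 0.08975106] 0.015404928164260907 [ 2.76131223 -1.48350204  6.77006662] (array([ 2.37, -0.08,  0.96]), np.float64(-0.01))
```

Call:
servo_tool(
  increments=[
    [[1, -1, 0, -0.2, 0], [1, -2.0, 0, 0, 0], [1, -2.0, 0, 0.3, 0], [1, -2.0, 0, 0.3, 0]],
  ],
)

```text
t: 10.35
tool_pos: [0.4062, 0.2854, 0.0835]
tool_rot: [0.054, -3.14, 0.001]
contact_force: [0.5, -0.3, 0.7]
opening: 0.0154
grip_force: 26.0
```

```bash
python3 - <<'E'
from h import *
o=ctrl.get_obs();print(o["tool_pos"],o["opening"],o["contact_force"],go([.365,.284,.080]))
s=grab("side")
A=cv2.resize(s["img"][230:360,175:325],None,fx=4,fy=4,interpolation=2); cv2.imwrite("pics/tilt2.png",A[:,:,::-1])
E
```

```text
[0.40617265 0.28539895 0.08354817] 0.015382719188062395 [ 0.46306209 -0.29400242  0.69404864] (array([4.12, 0.  , 0.36]), np.float64(-0.02))
```

View pics/tilt2.png

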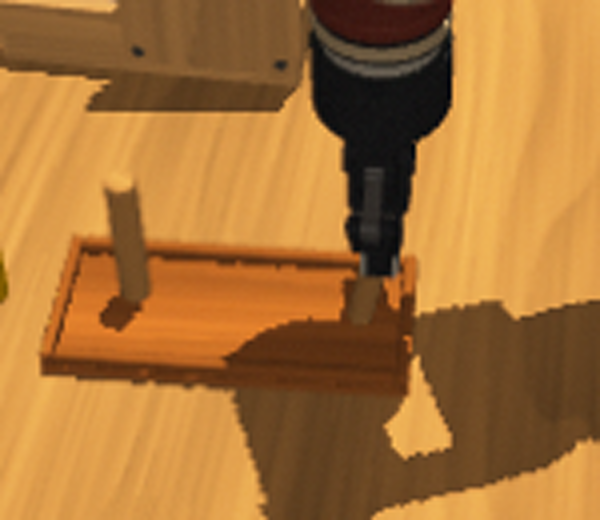

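The held peg is tilted only about 10°, with its foot at (360,318); it had ridden over the wall's edge. It's now lower, so I drag again.

Call:
servo_tool(
  increments=[
    [[1, 0.8, 0, 0.1, 0], [1, 1.6, 0, 0.15, 0], [1, 2.3, 0, 0.2, 0], [1, 2.9, 0, 0.3, 0], [1, 3.4, 0, 0.4, 0]],
  ],
)

```text
t: 10.9
tool_pos: [0.3718, 0.2844, 0.0804]
tool_rot: [-0.056, 3.14, 0.001]
contact_force: [2.9, 0.4, -0.1]
opening: 0.0153
grip_force: 26.7
```

Call:
servo_tool(
  increments=[
    [[1, 0.3, 0, 0.1, 0], [1, 0.6, 0, 0.2, 0], [1, 0.6, 0, 0.2, 0]],
  ],
)

```text
t: 11.2
tool_pos: [0.3656, 0.2842, 0.0782]
tool_rot: [0.055, -3.14, -0.0]
contact_force: [3.2, -0.3, 1.5]
opening: 0.0149
grip_force: 26.6
```

```bash
python3 - <<'E'
from h import *
o=ctrl.get_obs();print(o["tool_pos"],o["opening"],o["contact_force"],go([.365,.284,.077]))
E
```

```text
[0.36560564 0.28418591 0.07822073] 0.014878114015453288 [ 3.21382071 -0.27474798  1.50359782] (array([ 0.06, -0.02,  0.12]), np.float64(0.02))
```

Call:
servo_tool(
  increments=[
    [[1, 0, 0, -5, 0], [1, 0, 0, -10, 0], [1, 0, 0, -15, 0], [1, 0, -2, -19, 0], [1, -1, -6, -21.6, 0]],
  ],
)

```text
t: 11.7
tool_pos: [0.3769, 0.2255, 0.2971]
tool_rot: [0.063, -3.14, -0.003]
contact_force: [1.0, 0.3, -0.8]
opening: 0.0147
grip_force: 26.3
```

Call:
servo_tool(
  increments=[
    [[1, -3, -4.5, 0, 0], [1, -5, -9, 0, 0], [1, -7, -13, 0, 0], [1, -8.5, -17, 0, 0], [1, -10.2, -20, 0, 0]],
  ],
)

```text
t: 12.2
tool_pos: [0.4862, 0.0265, 0.2928]
tool_rot: [0.053, -3.136, -0.003]
contact_force: [0.8, 0.1, 1.1]
opening: 0.0153
grip_force: 26.3
```

Call:
servo_tool(
  increments=[
    [[1, 0, -0.2, 1.5, 0], [1, 0, -0.3, 3, 0], [1, 0, -0.3, 3, 0], [1, 0, -0.3, 3, 0]],
  ],
)

```text
t: 12.6
tool_pos: [0.4861, 0.0265, 0.2629]
tool_rot: [0.058, -3.138, -0.001]
contact_force: [-0.5, -0.2, -0.1]
opening: 0.0152
grip_force: 26.3
```

```bash
python3 - <<'E'
from h import *
import pickle
o=ctrl.get_obs();p=o["tool_pos"];print(p,o["dq"].max() if hasattr(o["dq"],"max") else o["dq"],go([.4885,.0245,.258]))
s=grab("side");pickle.dump((s,o),open("b2.pkl","wb"))
A=cv2.resize(s["img"][120:220,180:280],None,fx=6,fy=6,interpolation=0); cv2.imwrite("pics/bore3.png",A[:,:,::-1])
cr=lambda P:((proj(s,P)-[180,120]+.5)*4).round(1)
print("tcp",cr(p))
g=cv2.cvtColor(s["img"],cv2.COLOR_RGB2HSV)[120:220,180:280,2]
for r in range(44,70): print(r*4+2,' '.join('%3d'%g[r,c] for c in range(50,74)))
E
```

```text
[0.48605213 0.02653303 0.26294132] 0.0013840894430474768 (array([-0.24, -0.21,  0.49]), np.float64(0.11))
tcp [291.3 173.4]
178  48  46  48 196 214 217 219 219 217 209 212 217 214 214 223 168 140 105  93  45  19  18  19  18
182  47  60 184 214 215 217 218 218 213 210 214 215 212 215 223 123  93  94  94  45  22  20  18  18
186  81 185 215 213 215 218 218 216 211 211 217 215 211 220 223 130  95  99  96  44  21  18  16  17
190 193 217 216 211 215 219 217 213 210 215 219 212 213 221 202 116 100  99  94  53  21  19  18  16
194 218 218 212 211 218 219 218 212 212 219 216 211 214 222 142  98  99 101  94  58  23  15  17  15
198 220 217 209 214 218 218 215 212 214 220 217 210 217 183 105  98 102 101  95  57  23  17  19  17
202 218 212 210 216 218 216 213 210 218 218 212 213 200 125  99  99 100  99  95  59  33  30  31  18
206 216 208 212 217 218 216 213 214 221 216 209 213 153 101 101 101 101  97  89  79  81  81  83  79
210 211 208 214 216 218 217 212 217 222 215 209 178 112  98  99 102  97  94  85  69  71  77  68  65
214 209 209 217 217 217 214 214 220 220 212 190 120  97  98 100 100  95  88 
[... 923 characters left out ...]

254 195 184 169 123 122 117 110 101  97  97  92 125 191 200 200 199 105  64  43  46  81  71  80  88
258 200 201 196 180 118 113 118 112 109  99  91 148 200 201 200 201 108  85  49  42  59  48  56  57
262 200 202 199 197 183 181 166 119 114 115 110 122 139 165 199 204 108  90  49  42  57  50  55  56
266 202 201 198 199 201 202 197 181 120 119 120 116 108 119 149 185 185 107  62  45  56  49  56  55
270 200 200 199 198 201 204 203 201 183 183 155 124 117 109 110 128 154 104  71  45  55  50  55  55
274 199 199 198 199 200 201 203 202 201 199 192 168 122 113 109 107 116 109  98  56  55  43  53  57
278 198 178 185 198 202 201 202 198 201 204 201 196 182 166 116 108 108 113 111  95  85  49  56  55
```

View pics/bore3.png

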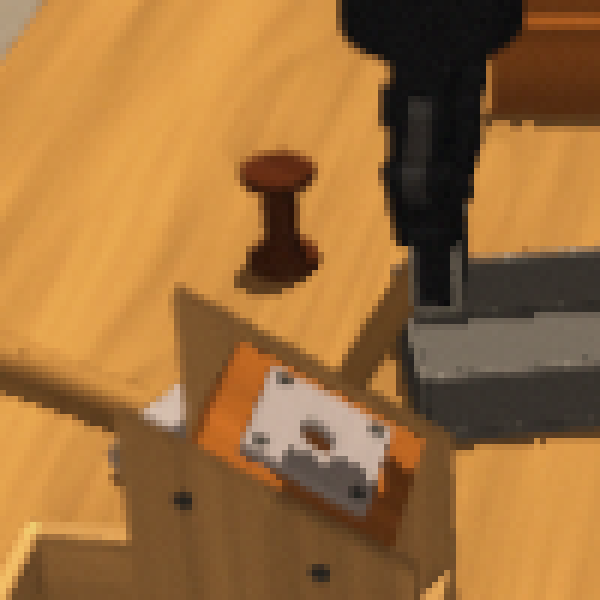

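The middle peg leans about 29°, with its foot at 4x-crop (232,257) in a clear view of the bore at (211,291). Now the shift to the mouth.

```bash
python3 - <<'E'
from h import *
import pickle
s,o=pickle.load(open("b2.pkl","rb")); p=o["tool_pos"];y=p[1]
a=ony(s,270.9,196,y);b=ony(s,243.3,240,y);f=ony(s,232.6,257,y)
ang=np.degrees(np.arctan2(b[0]-a[0],a[2]-b[2])); k=np.tan(np.radians(ang))
g=a[0]+k*(a[2]-p[2])-p[0]; S=(p[2]-f[2])/np.cos(np.radians(ang)); print(ang,f,"grip x off",g,"s",S)
m=np.array([.5447,.0240,.163]); ax=np.array([-.5,0,.866])
t1=m+.004*ax-f+p; t1[1]=.024; t2=m+ax*.029; t2[0]-=g; print(t1,t2,go(t1))
E
```

```text
28.981876094350884 [0.52803984 0.02653303 0.19418806] grip x off 0.003877427020226476 s 0.07859553978513821
[0.50071229 0.024      0.23521726] [0.52632257 0.024      0.188114  ] (array([-1.41, -0.3 ,  2.87]), np.float64(0.12))
```

Call:
servo_tool(
  increments=[
    [[1, -0.7, -0.3, 1.2, 0], [1, -1.3, -0.3, 2.5, 0], [1, -1.3, -0.3, 2.5, 0], [1, -1.3, -0.3, 2.5, 0]],
  ],
)

```text
t: 13.05
tool_pos: [0.5001, 0.0229, 0.2384]
tool_rot: [0.055, -3.139, -0.0]
contact_force: [0.1, -0.3, 0.2]
opening: 0.0152
grip_force: 26.3
```

```bash
python3 - <<'E'
from h import *
o=ctrl.get_obs();print(o["tool_pos"],o["contact_force"],go([.5007,.024,.2352]))
E
```

```text
[0.50009994 0.02289066 0.2383575 ] [ 0.14085681 -0.2732782   0.18847626] (array([-0.06,  0.11,  0.32]), np.float64(0.02))
```

Call:
servo_tool(
  increments=[
    [[1, -0.15, 0.1, 0.35, 0], [1, -0.35, 0.1, 0.75, 0], [1, -0.55, 0.1, 1.1, 0], [1, -0.75, 0.1, 1.5, 0]],
  ],
)

```text
t: 13.45
tool_pos: [0.5073, 0.0238, 0.2245]
tool_rot: [0.055, -3.139, 0.001]
contact_force: [-0.6, -0.5, 1.0]
opening: 0.0153
grip_force: 26.2
```

```bash
python3 - <<'E'
from h import *
o=ctrl.get_obs();print(o["tool_pos"],o["contact_force"],go([.5263,.024,.189]))
E
```

```text
[0.50728129 0.02379805 0.22452468] [-0.56989994 -0.51546166  0.9994976 ] (array([-1.91, -0.04,  3.55]), np.float64(0.01))
```

Call:
servo_tool(
  increments=[
    [[1, -0.3, 0, 0.6, 0], [1, -0.6, 0, 1.1, 0], [1, -0.9, 0, 1.7, 0], [1, -1.15, 0, 2.2, 0]],
  ],
)

```text
t: 13.85
tool_pos: [0.5193, 0.0243, 0.2013]
tool_rot: [0.055, -3.14, 0.0]
contact_force: [-1.5, -0.6, -1.1]
opening: 0.0153
grip_force: 26.2
```

```bash
python3 - <<'E'
from h import *
o=ctrl.get_obs();print(o["tool_pos"],o["contact_force"],go([.5263,.024,.189]))
E
```

```text
[0.51928577 0.02430222 0.20125309] [-1.4571243  -0.61615458 -1.07406626] (array([-0.7 , -0.05,  1.22]), np.float64(0.01))
```

Call:
servo_tool(
  increments=[
    [[1, -0.3, 0, 0.5, 0], [1, -0.55, 0, 0.9, 0], [3, -0.55, 0, 0.9, 0], [6, -0.55, 0, 0.9, 0], [6, -0.55, 0, 0.9, 0]],
  ],
)

```text
t: 14.35
tool_pos: [0.5256, 0.0248, 0.1943]
tool_rot: [-0.055, 3.138, 0.0]
contact_force: [-0.5, 0.4, -0.3]
opening: 0.058
grip_force: 0.0
```

Call:
servo_tool(
  increments=[
    [[6, 0, 0, 0, 0], [6, 0.5, 0, -4, 0], [6, 1, 0, -8, 0], [6, 1, 5, -8, 0], [6, 1, 10, -8, 0]],
  ],
)

```text
t: 14.85
tool_pos: [0.5125, 0.1245, 0.2765]
tool_rot: [-0.049, 3.135, 0.001]
contact_force: [1.0, 0.9, -0.8]
opening: 0.0599
grip_force: 0.0
```

Call:
servo_tool(
  increments=[
    [[6, 0, 5, 0, 0], [6, -2, 10, 0, 0], [6, -5, 15, 0, 0], [6, -5, 15.5, 4, 0], [6, -5, 15.5, 7, 0]],
  ],
)

```text
t: 15.35
tool_pos: [0.5566, 0.2837, 0.2029]
tool_rot: [-0.06, 3.139, 0.002]
contact_force: [-0.5, -0.5, -0.7]
opening: 0.0602
grip_force: 0.0
```

Call:
servo_tool(
  increments=[
    [[6, 0, 0, 0, 0]],
  ],
)

```text
t: 15.45
tool_pos: [0.553, 0.2806, 0.1975]
tool_rot: [0.057, -3.132, 0.005]
contact_force: [-0.8, -0.5, -1.0]
opening: 0.0599
grip_force: 0.0
```

```bash
python3 - <<'E'
from h import *
o=ctrl.get_obs();print(o["tool_pos"],go([.5592,.2875,.080]))
s=grab("side");t=grab("top")
A=cv2.resize(s["img"][140:260,160:260],None,fx=4,fy=4,interpolation=2);B=cv2.resize(t["img"][115:235,196:296],None,fx=4,fy=4,interpolation=2); cv2.imwrite("pics/bore4.png",np.hstack([A,B])[:,:,::-1])
E
```

```text
[0.55297854 0.28064365 0.19747661] (array([-0.76,  0.7 , 11.74]), np.float64(0.09))
```

View pics/bore4.png

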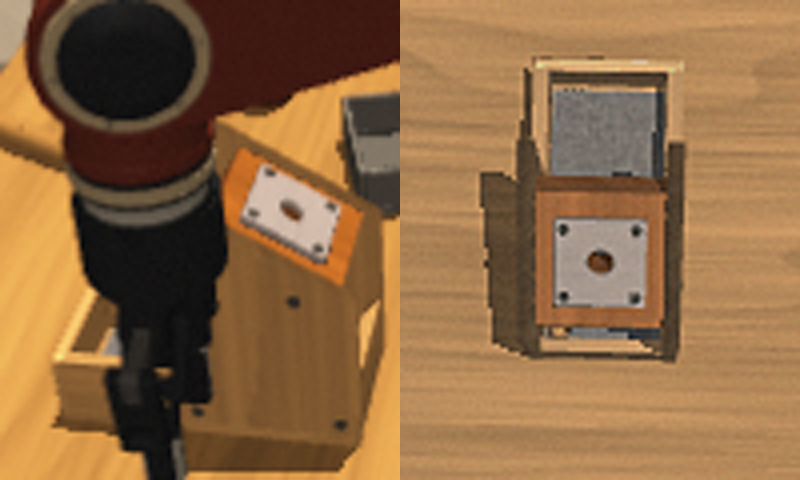

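The plate and bore are clear in both views, and no peg lies outside the tray. Now the last peg, which looks thick.

Call:
servo_tool(
  increments=[
    [[6, -0.3, 0.4, 3, 0], [6, -0.3, 0.4, 6, 0], [6, -0.3, 0.4, 6, 0], [6, -0.3, 0.4, 6, 0]],
  ],
)

```text
t: 15.95
tool_pos: [0.5596, 0.2848, 0.1456]
tool_rot: [-0.054, 3.139, 0.001]
contact_force: [0.3, 0.7, 1.0]
opening: 0.0599
grip_force: 0.0
```

```bash
python3 - <<'E'
from h import *
o=ctrl.get_obs();print(o["tool_pos"],go([.5592,.2875,.080]))
E
```

```text
[0.5596271  0.28483345 0.1456143 ] (array([0.05, 0.26, 6.56]), np.float64(-0.03))
```

Call:
servo_tool(
  increments=[
    [[6, 0, 0.25, 3.5, 0], [6, 0, 0.25, 6.5, 0], [6, 0, 0.25, 6.5, 0], [2, 0, 0.25, 6.5, 0], [1.4, 0, 0.25, 6.5, 0]],
  ],
)

```text
t: 16.45
tool_pos: [0.5608, 0.2882, 0.0821]
tool_rot: [-0.055, 3.136, 0.003]
contact_force: [0.2, 0.3, 0.1]
opening: 0.0318
grip_force: 0.0
```

Call:
servo_tool(
  increments=[
    [[1.4, 0, 0, 0, 0], [1.4, 0, 0, 0, 0], [1.4, 0, 0, 0, 0], [1.4, 0, 0, 0, 0]],
  ],
  newtons=25,
)

```text
t: 16.85
tool_pos: [0.5605, 0.2881, 0.0815]
tool_rot: [-0.055, 3.136, 0.002]
contact_force: [-0.6, 0.0, 7.0]
opening: 0.0193
grip_force: 25.8
```

```bash
python3 - <<'E'
from h import *
o=ctrl.get_obs();print(o["tool_pos"],o["opening"],o["grip_force"],o["contact_force"],go([.42,.282,.082]))
E
```

```text
[0.56049405 0.28808285 0.08146966] 0.01929000459517161 25.841204524040222 [-0.64910843  0.02127321  6.99248254] (array([14.06, -0.11, -0.12]), np.float64(0.02))
```

Call:
servo_tool(
  increments=[
    [[1.4, 0, 0, -0.6, 0], [1.4, 4, 0, -0.6, 0], [1.4, 8.5, 0, -0.6, 0], [1.4, 12, 0, -0.6, 0], [1.4, 14.5, 0, -0.6, 0]],
  ],
  newtons=20,
)

```text
t: 17.35
tool_pos: [0.4112, 0.282, 0.084]
tool_rot: [0.056, -3.14, 0.001]
contact_force: [-0.5, -0.0, -0.9]
opening: 0.0192
grip_force: 25.5
```

Call:
servo_tool(
  increments=[
    [[1.4, 0.7, 0, 0, 0], [1.4, 1.3, 0, 0.05, 0], [1.4, 1.9, 0, 0.15, 0], [1.4, 2.5, 0, 0.25, 0], [1.4, 3.1, 0, 0.4, 0]],
  ],
)

```text
t: 17.85
tool_pos: [0.3842, 0.282, 0.0818]
tool_rot: [-0.054, 3.138, 0.003]
contact_force: [4.1, -0.1, 4.0]
opening: 0.0192
grip_force: 26.2
```

Call:
servo_tool(
  increments=[
    [[1.4, 0.6, 0, 0.1, 0], [1.4, 1.0, 0, 0.2, 0], [1.4, 1.0, 0, 0.2, 0]],
  ],
)

```text
t: 18.15
tool_pos: [0.3719, 0.2809, 0.0779]
tool_rot: [0.056, -3.14, 0.0]
contact_force: [2.4, 1.2, 1.8]
opening: 0.0192
grip_force: 26.2
```

```bash
python3 - <<'E'
from h import *
o=ctrl.get_obs();print(o["tool_pos"],o["opening"],o["contact_force"],go([.440,-.285,.30],106))
E
```

```text
[0.37194508 0.28091614 0.07793993] 0.019194093672763403 [2.41935311 1.20581067 1.84529179] (array([ -4.77, -56.8 , -22.21]), np.float64(-13.96))
```

Call:
servo_tool(
  increments=[
    [[1.4, 0, 0, -5, 0], [1.4, 0, 0, -10, 0], [1.4, 0, 0, -15, 0], [1.4, -1, -2, -19, 0], [1.4, -3, -6, -21, 0]],
  ],
  newtons=25,
)

```text
t: 18.65
tool_pos: [0.4038, 0.223, 0.2912]
tool_rot: [0.063, -3.141, -0.003]
contact_force: [1.3, -0.1, -0.5]
opening: 0.0193
grip_force: 25.7
```

Call:
servo_tool(
  increments=[
    [[1.4, -1, -4.5, 0, 0], [1.4, -2, -9, 0, 0], [1.4, -3, -13.5, 0, 0], [1.4, -3, -18, 0, 0], [1.4, -3, -22, 0, 0]],
  ],
)

```text
t: 19.15
tool_pos: [0.4406, 0.0018, 0.2859]
tool_rot: [0.054, -3.134, -0.003]
contact_force: [0.1, 0.1, -0.1]
opening: 0.0194
grip_force: 25.7
```

Call:
servo_tool(
  increments=[
    [[1.4, 0, -4.5, 0, 0], [1.4, 0, -9, 0, 0], [1.4, 0, -13.5, 0, 0], [1.4, 0, -18, 0, -7], [1.4, 0, -22, 0, -14]],
  ],
)

```text
t: 19.65
tool_pos: [0.4484, -0.2175, 0.2858]
tool_rot: [0.443, -3.105, -0.009]
contact_force: [0.1, 1.6, -0.7]
opening: 0.0193
grip_force: 25.7
```

```bash
python3 - <<'E'
from h import *
o=ctrl.get_obs();print(o["tool_pos"],o["opening"],go([.4865,-.279,.12],106))
E
```

```text
[ 0.44842443 -0.2175055   0.28582806] 0.01929564430115026 (array([-2.  , -7.07, 16.53]), np.float64(0.25))
```

Call:
servo_tool(
  increments=[
    [[1.4, -1, -4, 0, 0], [1.4, -2, -7, 3, 0], [1.4, -2, -7, 8, 0], [1.4, -2, -7, 13, 0], [1.4, -2, -7, 15, 0]],
  ],
)

```text
t: 20.15
tool_pos: [0.4839, -0.2747, 0.1295]
tool_rot: [0.435, -3.1, -0.02]
contact_force: [0.1, 0.0, -1.0]
opening: 0.0194
grip_force: 25.7
```

Call:
servo_tool(
  increments=[
    [[1.4, 0, 0, 0, 0], [1.4, 0, 0, 0, 0]],
  ],
)

```text
t: 20.35
tool_pos: [0.488, -0.2776, 0.1374]
tool_rot: [0.437, -3.109, -0.005]
contact_force: [1.0, 0.5, 0.8]
opening: 0.0196
grip_force: 25.7
```

```bash
python3 - <<'E'
from h import *
o=ctrl.get_obs();print(o["tool_pos"],o["opening"],o["contact_force"],go([.4865,-.279,.08],106))
s=grab("side");t=grab("top")
A=cv2.resize(s["img"][130:230,220:320],None,fx=4,fy=4,interpolation=2);B=cv2.resize(t["img"][150:250,300:400],None,fx=4,fy=4,interpolation=2); cv2.imwrite("pics/box.png",np.hstack([A,B])[:,:,::-1])
E
```

```text
[ 0.48795306 -0.27758491  0.13742883] 0.019583698147298014 [0.98999409 0.48426047 0.79778249] (array([ 0.17, -0.11,  5.74]), np.float64(0.02))
```

View pics/box.png

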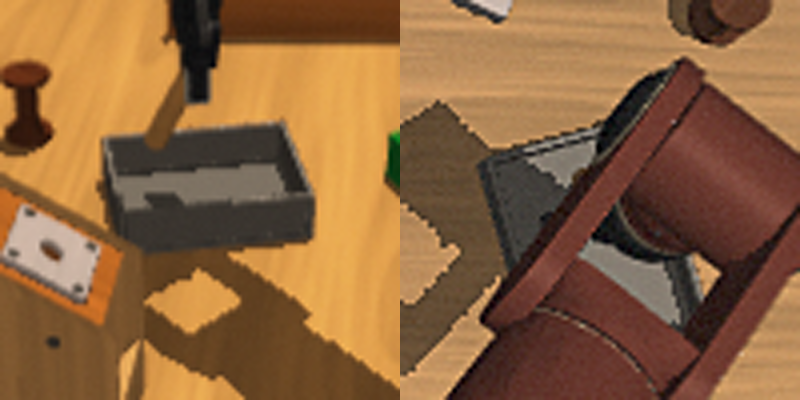

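The tilted thick peg is over the grey box, foot at (160,140), inside the rim. I'll lower it, release, and back off.

Call:
servo_tool(
  increments=[
    [[1.4, 0.1, -0.1, 3, 0], [1.4, 0.1, -0.1, 5.3, 0], [1.4, 0.1, -0.1, 5.3, 0], [1.4, 0.1, -0.1, 5.3, 0], [4, 0.1, -0.1, 5.3, 0]],
  ],
)

```text
t: 20.95
tool_pos: [0.4895, -0.2807, 0.0881]
tool_rot: [-0.437, 3.108, -0.005]
contact_force: [-0.6, -0.2, 1.0]
opening: 0.0325
grip_force: 0.0
```

Call:
servo_tool(
  increments=[
    [[7, 0, 0, 0, 0], [7, 0, 0, 0, 0], [7, 0, 0, 0, 0], [7, 0, 0, -5, 0], [7, 0, 0, -10, 0]],
  ],
)

```text
t: 21.45
tool_pos: [0.4868, -0.2787, 0.1843]
tool_rot: [0.437, -3.107, -0.006]
contact_force: [1.1, -1.6, 0.9]
opening: 0.07
grip_force: 0.0
```

Call:
servo_tool(
  increments=[
    [[7, 0, 0, -5, 0], [7, 2, 5, -10, 0], [7, 3, 10, -10, 0], [7, 4, 15, -10, 0], [7, 4, 20, -10, 0]],
  ],
)

```text
t: 21.95
tool_pos: [0.4002, -0.1165, 0.2862]
tool_rot: [-0.434, 3.109, -0.002]
contact_force: [0.2, 0.6, 0.2]
opening: 0.0698
grip_force: 0.0
```

Call:
servo_tool(
  increments=[
    [[7, 0, 0, 0, 0], [7, 0, 0, 0, 0]],
  ],
)

```text
t: 22.15
tool_pos: [0.4011, -0.1167, 0.2854]
tool_rot: [-0.44, 3.109, -0.002]
contact_force: [1.2, -0.2, 0.3]
opening: 0.0699
grip_force: 0.0
```

```bash
python3 - <<'E'
from h import *
o=ctrl.get_obs();print(o["t"],o["tool_pos"])
s=grab("side");t=grab("top")
B=cv2.resize(t["img"][100:260,120:400],(700,400),interpolation=2); A=cv2.resize(s["img"][150:260,165:325],(290,199),interpolation=2)
P=np.zeros((600,700,3),np.uint8);P[:400]=B;P[400:599,:290]=A
P[400:600,300:600]=cv2.resize(s["img"][150:200,235:310],(300,200))
cv2.imwrite("pics/final.png",P[:,:,::-1])
E
```

```text
22.15 [ 0.40105906 -0.11674431  0.28544443]
```

View pics/final.png

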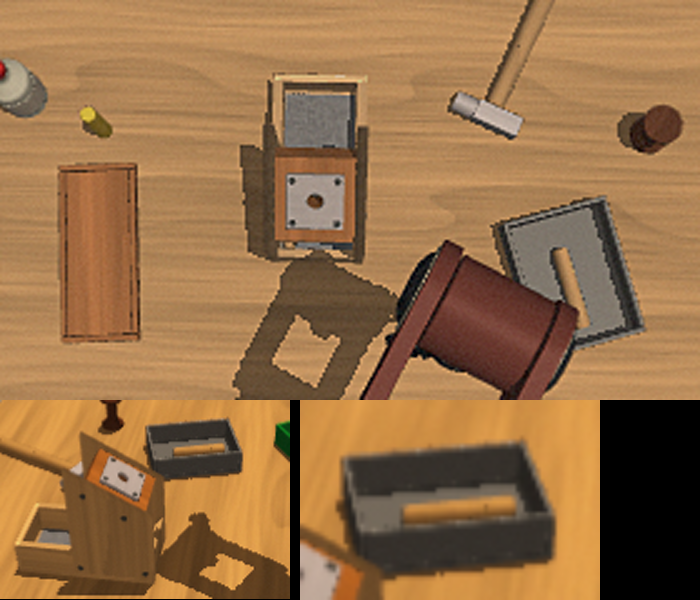

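The thick peg lies flat in the grey box, the peg tray is empty, the bore is clear, and the bottle, hammer and spool are where they were.

```bash
python3 -c "
from station import ctrl
print(ctrl.finish_job())"
```

```text
the job is handed in; nothing more can be done
None
```

I slid both 16 mm pegs down through the gauge's bore and laid the 20 mm peg in the grey sanding box, then handed the job in at about 22 s; the two pegs lie hidden under the gauge's block, so I judged they dropped by the empty bore rather than seeing them in the catch tray.

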